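# Snap the week's pill organiser shut and feel along its lids

### The job

The weekly pill organiser has just been filled: with the fingers closed together, gently press every lid that stands open until it snaps shut, then take the fingers off. When all seven are shut, check the row by touch: run the closed fingertips lightly along the middle of the lids from the leftmost to the rightmost as the robot sees them, touching every lid in turn, and lift clear. The organiser stays where it stands, not lifted or shoved along, and the bottle, ampoule, vial and syringe round it are left alone.

Things in the scene. Friction and masses are not known exactly. Their poses are not given: they have to be found in the camera images.
- organiser: Weekly pill organiser: white plastic box, seven compartments in a straight row, each with a frosted lid. 244 mm long (its y axis, +y to the robot's left), 56 mm deep with the hinge rail at its back (its x axis, +x away from the robot; 26 mm before the origin, 30 behind), 28 mm high to the top of the shut lids, 0.2 to 0.4 kg, loose on rubber feet. Origin: centre of the underside, z up. Must be neither lifted nor shoved.
- lid1 (a joint): Lid 1 of 7, counted from the robot's left (+y). Angle in rad: 0 shut and flush with its neighbours, 0.70 fully open. A flat plate 33 mm wide (along the row), 51 mm deep, 3 mm thick, hinged along the organiser's far (+x) long edge at the height of the lid tops; the near edge, with a small thumb tab, swings up, to about 61 mm above the desk.
- lid2 (a joint): Lid 2 of 7, counted from the robot's left (+y). Angle in rad: 0 shut and flush with its neighbours, 0.70 fully open. Built as lid 1. All lids: the hinge is over-centre. Opened past about 0.35 rad a lid springs to 0.70 and stays; pushed below about 0.28 it snaps shut and stays; in between it may stand half open.
- lid3 (a joint): Lid 3 of 7, counted from the robot's left (+y). Angle in rad: 0 shut and flush with its neighbours, 0.70 fully open. Built as lid 1. All lids: pushed straight down at its middle an open lid yields to about 1 N; once shut it is firm.
- lid4 (a joint): Lid 4 of 7, counted from the robot's left (+y). Angle in rad: 0 shut and flush with its neighbours, 0.70 fully open. Built as lid 1.
- lid5 (a joint): Lid 5 of 7, counted from the robot's left (+y). Angle in rad: 0 shut and flush with its neighbours, 0.70 fully open. Built as lid 1.
- lid6 (a joint): Lid 6 of 7, counted from the robot's left (+y). Angle in rad: 0 shut and flush with its neighbours, 0.70 fully open. Built as lid 1.
- lid7 (a joint): Lid 7 of 7, counted from the robot's left (+y). Angle in rad: 0 shut and flush with its neighbours, 0.70 fully open. Built as lid 1.
- spot1 (a point): The middle of lid 1's top face as it lies when shut (a point of the organiser, it does not swing with the lid): 28 mm above the desk, 34 mm from the next spot along the row, 26 mm from the hinge line.
- spot2 (a point): The middle of lid 2's top face as it lies when shut (a point of the organiser, it does not swing with the lid): 28 mm above the desk, 34 mm from the next spot along the row, 26 mm from the hinge line.
- spot3 (a point): The middle of lid 3's top face as it lies when shut (a point of the organiser, it does not swing with the lid): 28 mm above the desk, 34 mm from the next spot along the row, 26 mm from the hinge line.
- spot4 (a point): The middle of lid 4's top face as it lies when shut (a point of the organiser, it does not swing with the lid): 28 mm above the desk, 34 mm from the next spot along the row, 26 mm from the hinge line.
- spot5 (a point): The middle of lid 5's top face as it lies when shut (a point of the organiser, it does not swing with the lid): 28 mm above the desk, 34 mm from the next spot along the row, 26 mm from the hinge line.
- spot6 (a point): The middle of lid 6's top face as it lies when shut (a point of the organiser, it does not swing with the lid): 28 mm above the desk, 34 mm from the next spot along the row, 26 mm from the hinge line.
- spot7 (a point): The middle of lid 7's top face as it lies when shut (a point of the organiser, it does not swing with the lid): 28 mm above the desk, 34 mm from the next spot along the row, 26 mm from the hinge line.
- pill_bottle: Bystander: small capped amber medicine bottle, 38 mm across, 72 mm tall, standing beyond the organiser's left end. Origin: centre of its underside. Leave alone.
- saline_ampoule: Bystander: slim clear plastic ampoule, 18 mm across, 61 mm tall, standing beyond the organiser's right end. Origin: centre of its underside. Leave alone.
- vial_open: Bystander: glass injection vial with crimped cap, 18 mm across, 36 mm tall, standing at the organiser's left, nearer the robot than the bottle. Origin: centre of its underside. Leave alone.
- syringe_full: Bystander: 1 ml syringe, 121 mm long, lying at the organiser's right, nearer the robot than the ampoule. Origin: its middle, on the desk. Leave alone.

How it is judged:
By the outcome, as a careful person would: the job done as asked, in the order asked, and still so for the second after the job is handed in, with the robot touching nothing.
It also fails if it takes over 72 s, if anything falls off the work surface, if the arm or the gripper's body presses on something with over 40 N, if the wrist force passes 120 N, or if a joint passes its speed limit or range.

### The arm

A 7-joint arm with a two-finger parallel gripper is mounted at the origin on the work surface; the furniture and walls round the work are solid. World frame = base frame: x ahead of the robot, y to its left, z up, the work surface at z = 0. Lengths are in mm, angles in rad, forces in N, time in s.
With the tool pointing down it reaches from about 425 to 1025 mm from the base axis. Payload 3.6 kg.
Tool frame: the origin (TCP) lies where the fingers leave the gripper's body, on its centre line; the fingertips stand 73 mm ahead of it and the grasp point (between the pads) lies 54 mm ahead of it; z points along the fingers, y is the direction in which the jaws open and shut (so a half turn about z gives the same grasp; the last joint's range is limited). The gripper opens to 85 mm and grips with 20 to 120 N. Pads are 22 mm wide; open, the fingers measure 114 mm over their backs; the gripper's body (76 mm by 85 mm) begins 54 mm behind the grasp point. The pads swing forward as they close: fully open they stand 13 mm farther back than shut.
Start: joints at [1.065, 0.591, 0.048, 1.609, -0.033, 0.943, -0.034], TCP at [290.192, -664.393, 303.902] pointing down, gripper open.
Joint ranges: [-2.69, 2.69], [-0.47, 2.24], [-1.27, 1.36], [0.19, 2.51], [-1.53, 4.68], [0.08, 2.07], [-3.09, 3.09]. Speed limits (rad/s): [2.57, 2.57, 3.14, 3.14, 3.14, 3.14, 3.14].

### API

Orientations are given as a unit quaternion [w, x, y, z].
In Python, from plant import bot gives the robot as it stands.
- The arm moves only by the tool servo_tool, never from a script. Its argument "targets" is one flat list of numbers, 4 for each row, row after row: the shift along the tool's x, y, z in m, then the turn about the tool's z in degrees. In form: [tx, ty, tz, turn, tx, ty, tz, turn, ...]. A call has 1 to 5 rows; each row is the pose to reach, as a shift and turn from the pose measured when the call began, along the tool's axes at that moment; what a row does not reach only later rows make up. A row lasts 1/12 s, in which the tool goes at most 41.7 mm and 7.16 degrees, less where a joint would pass 70% of its speed; a pose out of reach is approached as far as the arm can. A call with a gripper value outside its range is refused whole. "claw" is the closure, from -1 (fully open) to 1 (shut), so that 0 is half open, set as the call begins (left out, the last holds). The fingers move at their own pace and stop on an object; "force" is the grip in N (left out, the last holds). Time passes only in rows, so rows that repeat a pose let the fingers close. It gives the time, the measured TCP pose, the force and the opening at its end, in the units of the state.
- bot.state(): the state, without advancing time (a new reading comes with each control period).
- bot.snapshot(name): name is "side" or "top" or "wrist"; returns a dict with "frame" (480x640x3 uint8, blue, green, red), "fx", "fy", "cx", "cy" (pixels), "k1" (the pictures are not rectified: a ray, as slopes to the right and down, at radius r is drawn at 1 + k1 r^2 times it, then the intrinsics apply), "rvec" (rotation vector, rad) and "tvec" (3), from world to camera coordinates, as OpenCV has them. Camera axes: x right, y down, z forward; pixel columns grow to the right and rows downward; lengths in mm; the calibration is good to about 2 mm. A picture is of the moment at which its call begins. There is no depth.
- bot.job_done(): hands the job in, once; it reports no verdict.
Trained networks look in a picture, given as the dict that the camera call returned (one of the last four; its "shot" number tells which), for a name from the list of things; names that differ only in an ending like _2 or _b are one class to them, and where a whole thing is asked for, a point or a joint stands for the part that bears it (a point fixed in the world has none). Each returns a list of dicts, best first, with "conf" (0 to 1); they miss things now and then, are a little off and sometimes report something else, mostly with a low value. They report only what shows in the picture. A call takes as long as a camera call.
- bot.look_for(thing, picture): "box" ([left, top, width, height] as shares, 0 to 1, of the picture: columns of its width, rows of its height, round what is visible of it).
The state is a dict: "clock": time; "joints": joint angles; "joint_vel": joint speeds; "effort": joint torques, N m; "ee_pos": TCP position; "tool_rot": TCP orientation; "ft_force": force on the tool from outside, world axes, zero at the start; "wrist_torque": the same for the moment, N m; "finger_gap": opening from 0.0 (shut) to 1.0 (fully open).
Only numpy, scipy, OpenCV 4.12 (cv2) and the standard library are available. Lean on these libraries where they do the work, as an engineer would, in place of code of your own. Each camera call takes 0.05 s, during which the arm holds its last target.

## Working session

There is one attempt and no reset: what is moved stays moved. The work goes in short steps, Python scripts to look and compute and a tool call to move; the robot and the scene stay as the last step left them, time stands still between calls to the robot, and variables do not carry over. Pictures are saved under pics/ and viewed, and the job is handed in when it is done.

Besides the shell and the picture viewer there is one more tool, called as a command line: name --argument value ..., lists and objects as JSON in quotes. servo_tool: Moves the arm, as the interface text tells. Its arguments: {"type":"object","properties":{"targets":{"type":"array"},"claw":{"type":"number"},"force":{"type":"number"}},"required":["targets"]}

```bash
mkdir -p pics
python3 - <<'E'
from plant import bot
import cv2
print(bot.state())
for n in ("side","top","wrist"):
    s=bot.snapshot(n); cv2.imwrite(f"pics/a_{n}.png",s["frame"])
    print(n,{k:v for k,v in s.items() if k!="frame"})
    for t in ("organiser","lid1","pill_bottle","saline_ampoule"):
        print(t,bot.look_for(t,s)[:8])
E
```

```text
{'clock': 0.0, 'joints': array([ 1.06550849,  0.5921067 ,  0.04829451,  1.60984555, -0.03330934,
        0.94270283, -0.03370782]), 'joint_vel': array([-1.74320946e-04, -2.44945543e-03,  1.47824478e-05,  1.57839168e-05,
        8.41760559e-04,  7.12874078e-04,  2.20769143e-04]), 'effort': array([-5.62020959e-04, -5.48686194e+01,  1.54667661e+00, -1.98121208e+01,
        9.42122599e-03,  8.72858829e-03,  4.75486477e-07]), 'ee_pos': array([ 289.92820926, -663.76772184,  302.7408848 ]), 'tool_rot': array([-1.09160617e-03,  9.78870736e-01,  2.04476912e-01, -2.87409684e-04]), 'ft_force': array([ 0.15081375, -0.54304395,  0.06824995]), 'wrist_torque': array([ 0.00997592, -0.00701383, -0.01166448]), 'finger_gap': 1.0008385255738959}
side {'fx': 597.8311222009925, 'fy': 597.8311222009925, 'cx': 322.06758391964416, 'cy': 243.10420391442824, 'k1': 0.03842065161617407, 'rvec': array([ 2.27578836, -0.01751619,  0.03735803]), 'tvec': array([-438.58543956,   62.60974647, 1012.00382925]), 'shot': 1}
organiser [{'box': [0.4841, 0.4519, 0.0741, 0.2565], 'conf': 0.78}]
lid1 [{'box': [0.5092, 0.5865, 0
[... 1281 characters left out ...]
], 'conf': 0.72}, {'box': [0.4892, 0.4615, 0.0259, 0.0652], 'conf': 0.68}, {'box': [0.5392, 0.4729, 0.0305, 0.0335], 'conf': 0.51}, {'box': [0.4648, 0.4573, 0.1787, 0.0856], 'conf': 0.49}]
pill_bottle [{'box': [0.4117, 0.459, 0.0364, 0.0398], 'conf': 0.86}, {'box': [0.4577, 0.461, 0.18, 0.0827], 'conf': 0.43}]
saline_ampoule [{'box': [0.6664, 0.5006, 0.013, 0.0227], 'conf': 0.63}]
wrist {'fx': 343.2737714031841, 'fy': 343.2737714031841, 'cx': 316.6448798896088, 'cy': 236.676447007166, 'k1': 0.010541002849858146, 'rvec': array([-2.40689158,  1.57448221,  0.24270577]), 'tvec': array([-725.66152388,  -39.79566761,  379.78447353]), 'shot': 3}
organiser []
lid1 []
pill_bottle []
saline_ampoule []
```

Run:
```python
import cv2
a=cv2.imread("pics/a_side.png"); cv2.imwrite("pics/a_side_c.png",cv2.resize(a[160:380,270:400],None,fx=4.4,fy=2.7*1.0,interpolation=cv2.INTER_CUBIC) if 0 else cv2.resize(a[175:375,250:450],(600,600),interpolation=cv2.INTER_CUBIC))
a=cv2.imread("pics/a_top.png"); cv2.imwrite("pics/a_top_c.png",cv2.resize(a[190:310,250:450],(800,480),interpolation=cv2.INTER_CUBIC))
```

```text
(no output)
```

View pics/a_side.png

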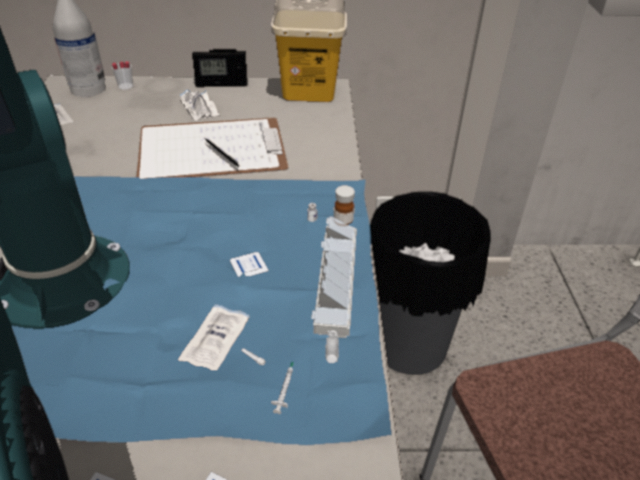

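View pics/a_side_c.png

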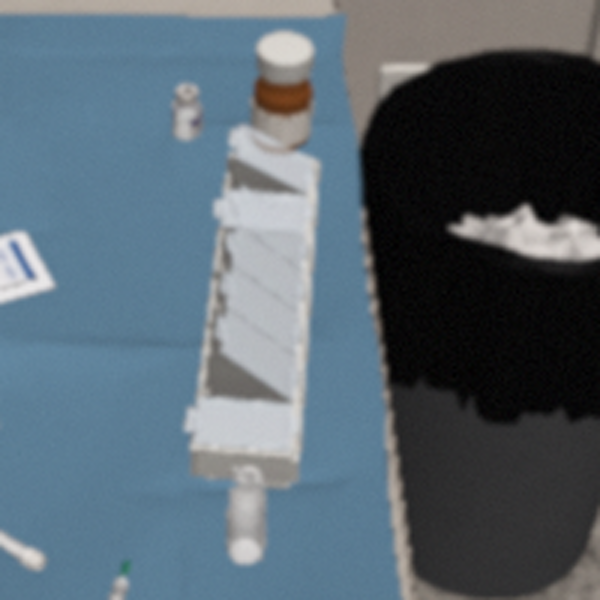

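View pics/a_top.png

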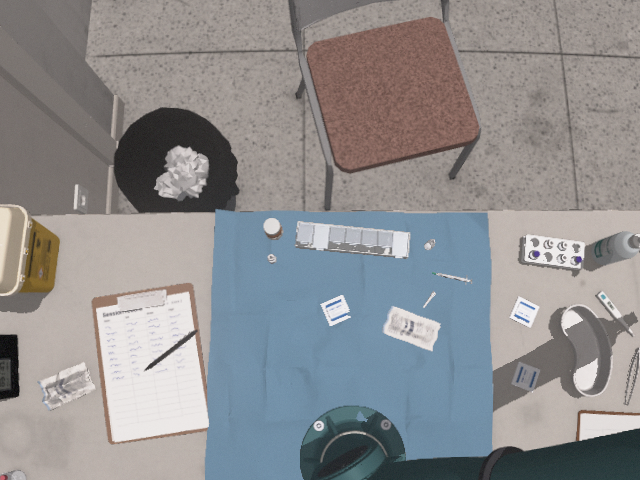

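View pics/a_top_c.png

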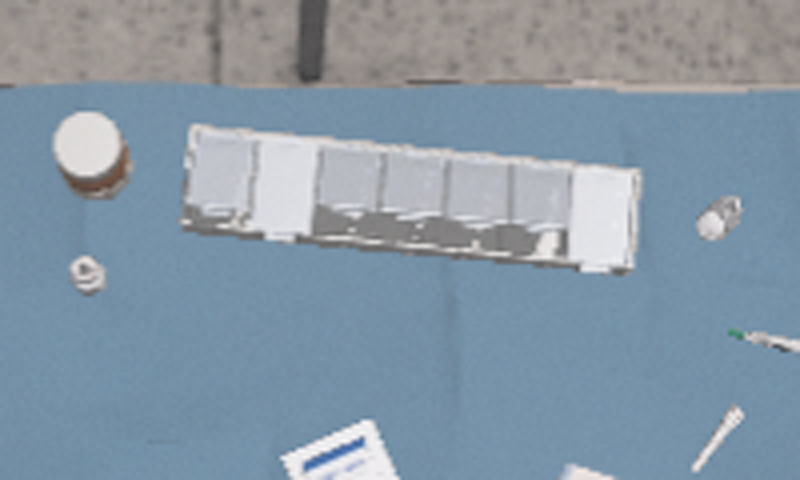

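Lids 2 and 7 are shut, and 1, 3, 4, 5 and 6 stand open. In the top crop the organiser's corners are about (190,125), (638,168), (632,272) and (183,228).

```bash
cat > h.py <<'E'
import numpy as np, cv2
def dist(s): return np.array([s["k1"],0,0,0,0.])
def K(s): return np.array([[s["fx"],0,s["cx"]],[0,s["fy"],s["cy"]],[0,0,1.]])
def px2w(s,uv,z):
    uv=np.array(uv,float).reshape(-1,1,2)
    n=cv2.undistortPoints(uv,K(s),dist(s)).reshape(-1,2)
    R=cv2.Rodrigues(np.array(s["rvec"]))[0]; t=np.array(s["tvec"])
    c=-R.T@t; d=np.c_[n,np.ones(len(n))]@R
    return c+d*((z-c[2])/d[:,2])[:,None]
def w2px(s,P):
    return cv2.projectPoints(np.array(P,float).reshape(-1,3),np.array(s["rvec"]),np.array(s["tvec"]),K(s),dist(s))[0].reshape(-1,2)
def org(p,P):  # pose x,y,yaw ; local points
    c,s=np.cos(p[2]),np.sin(p[2]); P=np.array(P,float).reshape(-1,3)
    return np.c_[p[0]+c*P[:,0]-s*P[:,1],p[1]+s*P[:,0]+c*P[:,1],P[:,2]]
E
python3 - <<'E'
from h import *
from plant import bot
from scipy.optimize import least_squares
T=bot.snapshot("top"); S=bot.snapshot("side")
def f(c,off,sc): return np.array(c,float)/sc+off
tp=f([[192,126],[638,168],[632,272],[183,228]],[250,190],4)
P=[[30,122,25],[30,-122,25],[-26,-122,25],[-26,122,25]]
print(px2w(T,tp,25).round(1))
# side crop scale3 off (250,175): right-front bottom etc
sp=f([[192,474],[297,487],[303,437+10],[192,452]],[250,175],3)
Q=[[-26,-122,0],[30,-122,0],[30,-122,25],[-26,-122,25]]
print(px2w(S,sp[:2],0).round(1),px2w(S,sp[2:],25).round(1))
def res(p,w): 
    r=(w2px(T,org(p,P))-tp).ravel(); q=(w2px(S,org(p,Q))-sp).ravel()
    return np.r_[w[0]*r,w[1]*q]
for w in ((1,1),(1,0)):
    r=least_squares(res,[800,0,0],args=(w,),x_scale=[10,10,.1]); print(r.x,r.fun.round(1))
for t,z in (("pill_bottle",36),("saline_ampoule",30),("vial_open",18),("syringe_full",3)):
    b=bot.look_for(t,T)
    if b:
        b=b[0]["box"]; print(t,px2w(T,[(b[0]+b[2]/2)*640,(b[1]+b[3]/2)*480],z).round(0))
E
```

```text
[[ 500.4  111.    25. ]
 [ 474.9 -129.2   25. ]
 [ 418.3 -124.    25. ]
 [ 444.8  116.    25. ]]
[[ 423.2 -120.1    0. ]
 [ 477.4 -129.3    0. ]] [[ 479.5 -124.2   25. ]
 [ 422.8 -127.2   25. ]]
[ 4.59225608e+02 -4.92211322e+00 -9.33349425e-02] [-1.3 -0.  -0.1 -1.3 -0.1 -1.7 -1.4  0.  -0.7  1.9  0.2 -0.1 -1.   2.5
 -0.6 -1.6]
[ 4.57614339e+02 -6.34995943e+00 -1.06914346e-01] [-0.4 -0.   0.8  0.2  0.4 -0.2 -0.8 -0.  -0.   0.  -0.   0.  -0.   0.
 -0.  -0. ]
pill_bottle [[484. 159.  36.]]
vial_open [[424. 162.  18.]]
syringe_full [[455. -81.   3.]]
```

```bash
cat >> h.py <<'E'
from scipy.spatial.transform import Rotation as Rn
def go(st,xyz,yaw_y=None):
    """shift in tool axes (m) and turn (deg) to reach TCP xyz with tool y at world angle yaw_y(rad)"""
    q=st["tool_rot"]; R=Rn.from_quat([q[1],q[2],q[3],q[0]]).as_matrix()
    d=R.T@(np.array(xyz)-st["ee_pos"])/1000
    turn=0
    if yaw_y is not None:
        a=np.arctan2(R[1,1],R[0,1]); turn=np.degrees((a-yaw_y+np.pi)%(2*np.pi)-np.pi)
    return d.round(4),round(turn,2)
E
python3 - <<'E'
from h import *
from plant import bot
print(go(bot.state(),[470,-6,300],-0.106))
E
```

```text
(array([ 0.4283, -0.5314,  0.0039]), np.float64(-60.33))
```

servo_tool --targets '[0.428,-0.531,0,-35,0.428,-0.531,0,-35,0.428,-0.531,0,-35,0.428,-0.531,0,-35,0.428,-0.531,0,-35]' --claw 1 --force 20

```text
clock: 1.47
ee_pos: [345.3, -461.6, 304.1]
tool_rot: [0.0, 0.871, 0.492, 0.0]
ft_force: [0.3, 0.1, -0.6]
finger_gap: 0.301
```

Run:
```python
from h import *
from plant import bot
print(go(bot.state(),[470,-6,300],-0.106))
```

```text
(array([ 0.4546, -0.1284,  0.0039]), np.float64(-25.01))
```

servo_tool --targets '[0.455,-0.128,0,-25,0.455,-0.128,0,-25,0.455,-0.128,0,-25,0.455,-0.128,0,-25,0.455,-0.128,0,-25]'

```text
clock: 1.88
ee_pos: [400.3, -260.8, 304.3]
tool_rot: [0.001, 0.743, 0.669, 0.0]
ft_force: [0.9, 0.4, 0.4]
finger_gap: 0.002
```

Run:
```python
from h import *
from plant import bot
print(go(bot.state(),[470,-6,300],-0.106))
```

```text
(array([0.2607, 0.0427, 0.0041]), np.float64(0.09))
```

servo_tool --targets '[0.26,0.043,0,0,0.26,0.043,0,0,0.26,0.043,0,0,0.26,0.043,0,0,0.26,0.043,0,0]'

```text
clock: 2.3
ee_pos: [455.5, -59.8, 304.5]
tool_rot: [0.001, 0.743, 0.669, 0.0]
ft_force: [1.7, -0.6, -0.4]
finger_gap: -0.001
```

servo_tool --targets '[0.05,0.007,0,0,0.05,0.007,0,0,0.05,0.007,0,0]'

```text
clock: 2.55
ee_pos: [468.9, -6.4, 305.2]
tool_rot: [0.001, 0.74, 0.672, 0.002]
ft_force: [0.1, 0.2, 0.3]
finger_gap: 0.001
```

Run:
```python
from h import *
from plant import bot
print(bot.state()["ee_pos"],bot.state()["ft_force"])
s=bot.snapshot("wrist"); cv2.imwrite("pics/b_wrist.png",s["frame"])
p=[458,-6,-.106]
im=s["frame"].copy()
for q in w2px(s,org(p,[[30,122,28],[30,-122,28],[-26,-122,28],[-26,122,28]]+[[4,102-34*i,28] for i in range(7)])): cv2.circle(im,tuple(int(v) for v in q),3,(0,0,255),1)
cv2.imwrite("pics/b_wrist_o.png",im)
```

```text
[468.90568974  -6.40038799 305.19440223] [0.05875278 0.18590992 0.26832169]
```

View pics/b_wrist_o.png

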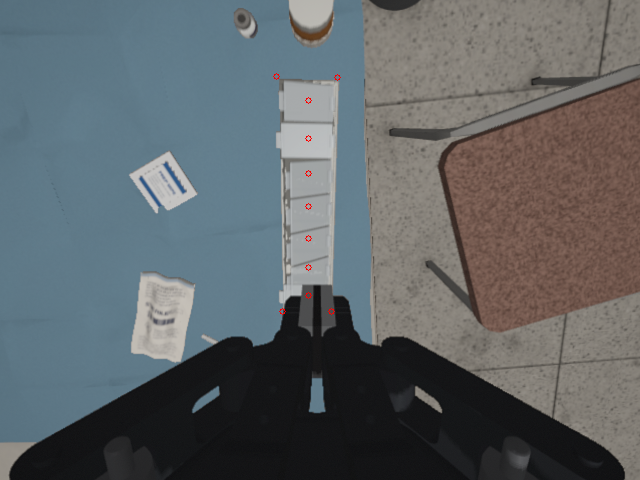

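Run:
```python
import cv2
a=cv2.imread("pics/b_wrist.png"); cv2.imwrite("pics/b_wc.png",cv2.resize(a[65:215,250:400],(600,600),interpolation=cv2.INTER_CUBIC))
```

```text
(no output)
```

View pics/b_wc.png

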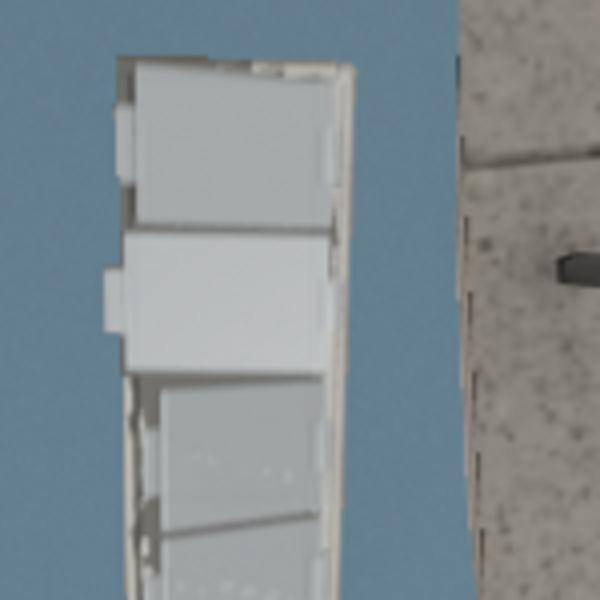

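Run:
```python
from h import *
from plant import bot
from scipy.optimize import least_squares
s=bot.snapshot("wrist"); T=bot.snapshot("top"); 
wp=np.array([[355,66],[117,58],[125,233],[127,373]])/4.+[250,65]
W=[[30,122,25],[-26,122,25],[-21,84.5,28],[-21,51.5,28]]
tp=np.array([[192,126],[638,168],[632,272],[183,228]])/4.+[250,190]
P=[[30,122,25],[30,-122,25],[-26,-122,25],[-26,122,25]]
for a,b in ((1,0),(1,1),(.5,2)):
    f=lambda p:np.r_[a*(w2px(s,org(p,W))-wp).ravel(),b*(w2px(T,org(p,P))-tp).ravel()]
    r=least_squares(f,[458,-6,-.1],x_scale=[10,10,.1]);print(r.x,r.fun.round(1))
p=[458,-7.5,-.107]
st=bot.state(); print(org(p,[[4,102-34*i,28] for i in range(7)]).round(1))
print(go(st,list(org(p,[[4,102,28]])[0][:2])+[150],p[2]))
```

```text
[ 4.53110531e+02 -1.18531104e+01 -1.46769828e-01] [-0.6  1.2 -1.1  0.2  1.4 -0.9  0.3 -0.6  0.  -0.   0.   0.   0.   0.
  0.  -0. ]
[ 4.56415979e+02 -1.11547184e+01 -1.14890955e-01] [-1.2 -1.2 -1.8 -0.2  1.9 -1.4  1.9 -1.1  2.   0.1  3.1  1.2  2.5  0.7
  1.4  0.1]
[ 4.57461978e+02 -7.87879617e+00 -1.06923657e-01] [-0.7 -2.7 -1.1 -2.   0.9 -2.5  1.1 -2.2  0.7  0.1  2.9  0.5  2.2 -0.3
 -0.2  0.1]
[[ 472.9   93.5   28. ]
 [ 469.2   59.7   28. ]
 [ 465.6   25.9   28. ]
 [ 462.    -7.9   28. ]
 [ 458.3  -41.7   28. ]
 [ 454.7  -75.5   28. ]
 [ 451.1 -109.3   28. ]]
(array([ 0.1061, -0.006 ,  0.1541]), np.float64(0.02))
```

servo_tool --targets '[0.106,-0.006,0.04,0,0.106,-0.006,0.08,0,0.106,-0.006,0.12,0,0.106,-0.006,0.154,0,0.106,-0.006,0.154,0]'

```text
clock: 3.12
ee_pos: [472.7, 92.1, 148.2]
tool_rot: [0.002, 0.745, 0.668, -0.001]
ft_force: [0.6, -0.0, 0.5]
finger_gap: 0.004
```

Run:
```python
from h import *
from plant import bot
st=bot.state(); print(st["ee_pos"],st["ft_force"])
p=[457.5,-8,-.107]
print(go(st,list(org(p,[[4,102,28]])[0][:2])+[150],p[2]))
s=bot.snapshot("wrist"); cv2.imwrite("pics/c_w.png",s["frame"])
s=bot.snapshot("side"); cv2.imwrite("pics/c_s.png",cv2.resize(s["frame"][150:370,250:450],(600,660*600//660),interpolation=cv2.INTER_CUBIC))
```

```text
[472.6772096   92.12997382 148.15792996] [ 0.58336497 -0.01669221  0.52895492]
(array([ 0.0008, -0.0004, -0.0018]), np.float64(-0.12))
```

View pics/c_w.png

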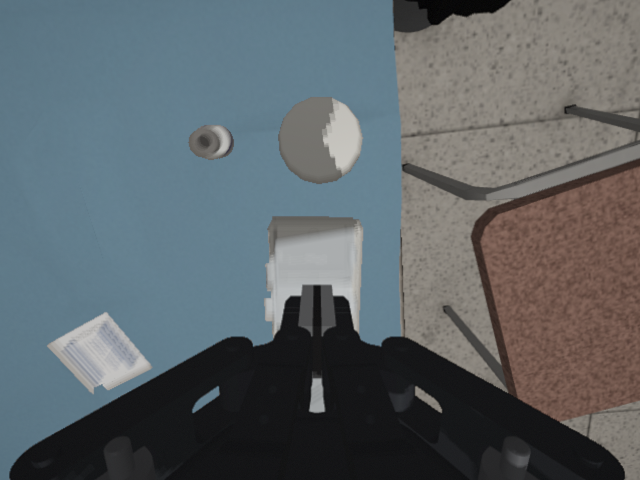

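View pics/c_s.png

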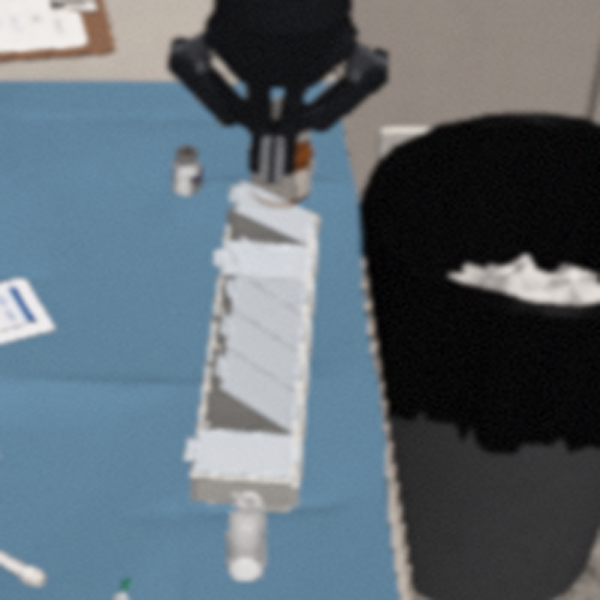

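servo_tool --targets '[0.001,0,0.006,0,0.001,0,0.012,0,0.001,0,0.018,0,0.001,0,0.024,0,0.001,0,0.029,0]'

```text
clock: 3.63
ee_pos: [471.1, 92.2, 117.8]
tool_rot: [0.0, 0.744, 0.668, -0.004]
ft_force: [-0.4, -0.7, 0.8]
finger_gap: -0.002
```

servo_tool --targets '[0,0,0.003,0,0,0,0.006,0,0,0,0.009,0,0,0,0.011,0,0,0,0.011,0]'

```text
clock: 4.05
ee_pos: [470.9, 92.2, 106.5]
tool_rot: [0.0, 0.744, 0.668, -0.004]
ft_force: [-0.3, -0.4, 0.7]
finger_gap: -0.001
```

Run:
```python
from h import *
from plant import bot
st=bot.state(); print(st["ee_pos"],st["ft_force"])
s=bot.snapshot("wrist"); cv2.imwrite("pics/d_w.png",s["frame"])
s=bot.snapshot("side"); cv2.imwrite("pics/d_s.png",cv2.resize(s["frame"][175:375,250:450],(600,600),interpolation=cv2.INTER_CUBIC))
```

```text
[470.88871367  92.19502879 106.45060992] [-0.27245079 -0.4386047   0.74908504]
```

View pics/d_w.png

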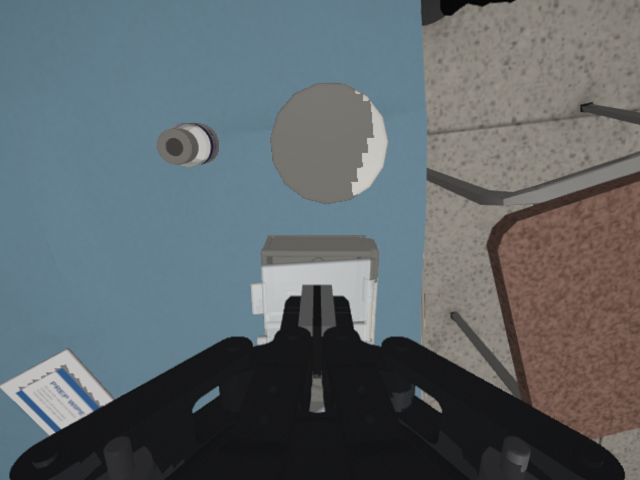

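View pics/d_s.png

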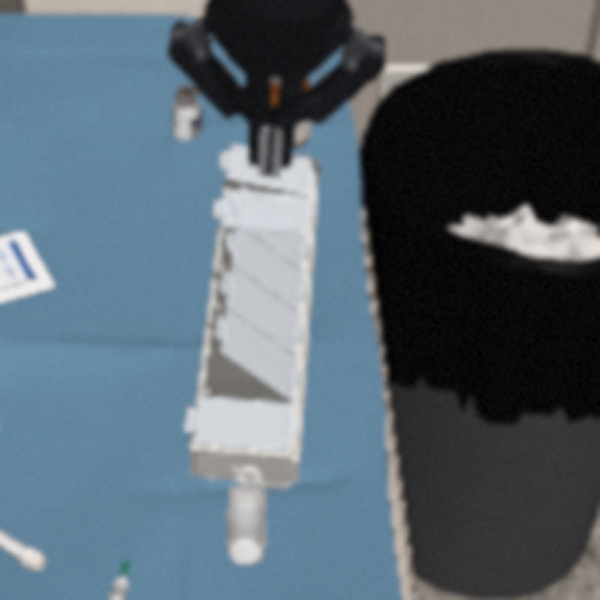

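servo_tool --targets '[0,0.001,0.002,0,0,0.001,0.004,0,0,0.001,0.004,0]'

```text
clock: 4.4
ee_pos: [472.0, 92.1, 102.4]
tool_rot: [0.0, 0.744, 0.668, -0.004]
ft_force: [-0.5, -0.5, -0.3]
finger_gap: -0.001
```

```bash
cat > snap.py <<'E'
import sys
from h import *
from plant import bot
st=bot.state(); print(st["ee_pos"],st["ft_force"],st["clock"])
n=sys.argv[1]
a=bot.snapshot("side")["frame"][195:345,300:375]; b=bot.snapshot("wrist")["frame"][200:360,220:420]
im=np.zeros((600,800,3),np.uint8); im[:600,:300]=cv2.resize(a,(300,600),interpolation=cv2.INTER_CUBIC); im[:400,300:]=cv2.resize(b,(500,400),interpolation=cv2.INTER_CUBIC)
cv2.imwrite(f"pics/{n}.png",im)
E
python3 snap.py e
```

```text
[471.96117872  92.06827651 102.44752051] [-0.49915883 -0.4667716  -0.32176637] 4.4
```

View pics/e.png

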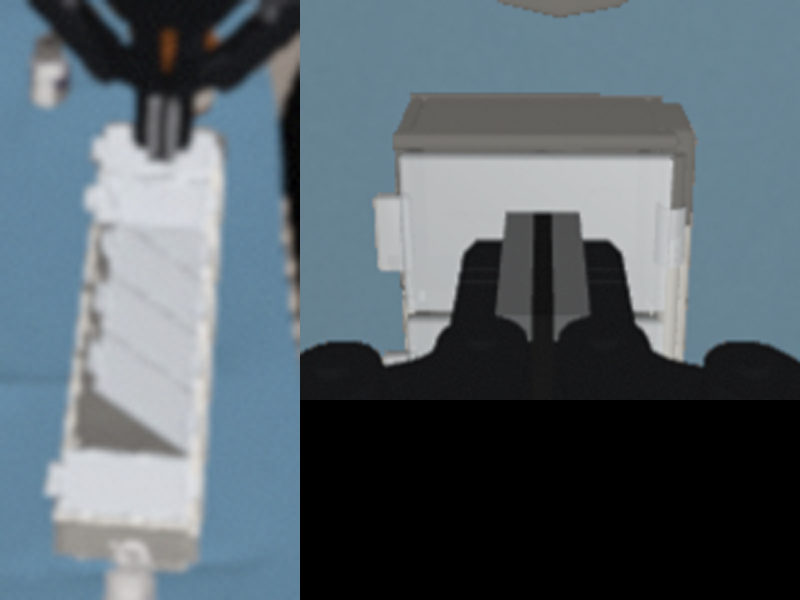

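Run:
```python
from h import *
from plant import bot
st=bot.state(); s=bot.snapshot("wrist")
R=cv2.Rodrigues(s["rvec"])[0]; c=-R.T@s["tvec"]
q=st["tool_rot"]; Rt=Rn.from_quat([q[1],q[2],q[3],q[0]]).as_matrix()
print("cam in tool",Rt.T@(c-st["ee_pos"]))
for x in (-11,0,11):
  for y in (-14,0,14):
    u=w2px(s,st["ee_pos"]+Rt@np.array([x,y,73.]))[0]; print(x,y,u.round(0),"crop",((u-[220,200])*2.5).round(0))
p=[457.5,-8,-.107]
for P in ([-21,118.5,28],[30,118.5,28],[-21,85.5,28],[30,85.5,28],[4,102,28]): print(P,((w2px(s,org(p,P))[0]-[220,200])*2.5).round(0))
```

```text
cam in tool [ 76.00522943   0.21636218 -70.11067872]
-11 -14 [287. 321.] crop [167. 303.]
-11 0 [316. 321.] crop [241. 303.]
-11 14 [346. 321.] crop [315. 303.]
0 -14 [286. 300.] crop [165. 251.]
0 0 [316. 300.] crop [241. 251.]
0 14 [347. 300.] crop [316. 251.]
11 -14 [286. 279.] crop [164. 196.]
11 0 [316. 279.] crop [241. 196.]
11 14 [347. 279.] crop [318. 196.]
[-21, 118.5, 28] [107. 158.]
[30, 118.5, 28] [389. 158.]
[-21, 85.5, 28] [115. 317.]
[30, 85.5, 28] [380. 317.]
[4, 102, 28] [245. 240.]
```

Lid 1 is shut: in the wrist crop its plate runs from row 155 to 313, within 1 mm of the pose model, and the fingertips are over its middle. Next is lid 3.

```bash
cat > nxt.py <<'E'
import sys
from h import *
from plant import bot
p=[457.5,-8,-.107]
st=bot.state()
i=int(sys.argv[1]); z=float(sys.argv[2])
print(go(st,list(org(p,[[4,102-34*(i-1),28]])[0][:2])+[z],p[2]), st["ee_pos"].round(1), st["ft_force"].round(1))
E
python3 nxt.py 3 142
```

```text
(array([-0.0673,  0.0002, -0.0389]), np.float64(-0.06)) [471.9  92.1 102.7] [ 0.4  0.1 -0.9]
```

servo_tool --targets '[0,0,-0.02,0,0,0,-0.039,0,-0.034,0,-0.039,0,-0.067,0,-0.039,0,-0.067,0,-0.039,0]'

```text
clock: 4.97
ee_pos: [463.0, 18.6, 142.1]
tool_rot: [0.001, 0.747, 0.664, -0.007]
ft_force: [-0.6, 0.1, 0.6]
finger_gap: -0.002
```

```bash
python3 nxt.py 3 102; python3 snap.py f
```

```text
(array([0.0075, 0.0016, 0.04  ]), np.float64(-0.59)) [463.   18.6 142.1] [-0.6  0.1  0.6]
[463.00272108  18.6103195  142.14421729] [-0.63462218  0.11697896  0.60007723] 4.9667
```

View pics/f.png

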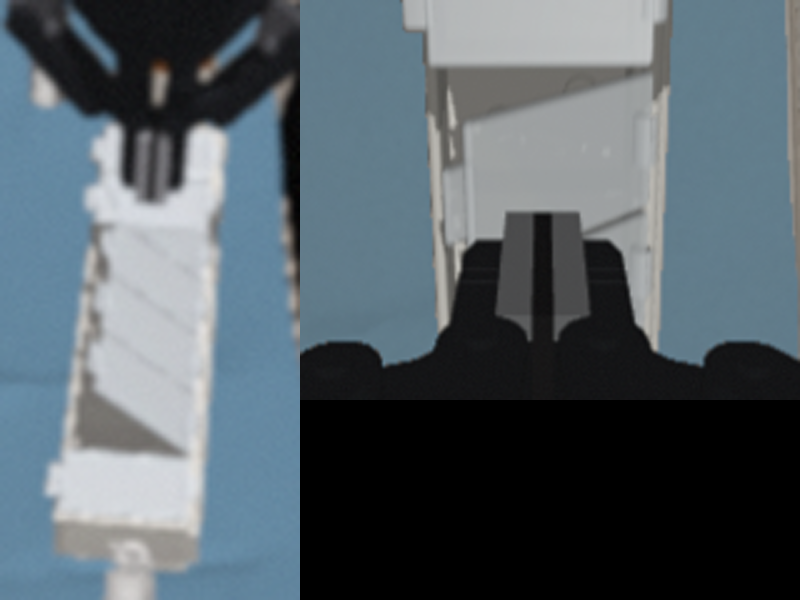

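servo_tool --targets '[0.006,0.002,0,-0.6,0.006,0.002,0,-0.6,0.006,0.002,0,-0.6]'

```text
clock: 5.32
ee_pos: [467.8, 31.5, 142.1]
tool_rot: [0.0, 0.741, 0.671, -0.003]
ft_force: [0.0, 0.3, 0.0]
finger_gap: -0.004
```

```bash
python3 nxt.py 3 102
```

```text
(array([-0.0062, -0.0019,  0.0402]), np.float64(0.49)) [467.8  31.5 142.1] [0.  0.3 0. ]
```

servo_tool --targets '[-0.006,-0.002,0,0.5,-0.006,-0.002,0,0.5,-0.006,-0.002,0,0.5,-0.006,-0.002,0,0.5]'

```text
clock: 5.65
ee_pos: [465.1, 25.8, 142.1]
tool_rot: [0.0, 0.744, 0.668, -0.004]
ft_force: [-0.8, 0.8, 0.7]
finger_gap: -0.0
```

```bash
python3 nxt.py 3 102
```

```text
(array([-0.0002,  0.0002,  0.0401]), np.float64(0.01)) [465.1  25.8 142.1] [-0.8  0.8  0.7]
```

servo_tool --targets '[0,0,0.006,0,0,0,0.012,0,0,0,0.018,0,0,0,0.023,0,0,0,0.028,0]'

```text
clock: 6.07
ee_pos: [464.8, 25.7, 113.3]
tool_rot: [-0.0, 0.744, 0.668, -0.004]
ft_force: [0.6, -0.0, -0.0]
finger_gap: 0.0
```

servo_tool --targets '[0,0,0.003,0,0,0,0.006,0,0,0,0.009,0,0,0,0.012,0,0,0,0.012,0]'

```text
clock: 6.48
ee_pos: [464.7, 25.6, 100.9]
tool_rot: [-0.0, 0.744, 0.668, -0.004]
ft_force: [0.2, -0.9, -0.2]
finger_gap: 0.0
```

```bash
python3 nxt.py 4 142; python3 snap.py g
```

```text
(array([-0.0344,  0.0002, -0.0409]), np.float64(0.01)) [464.7  25.6 100.9] [ 0.2 -0.9 -0.2]
[464.73332773  25.62324024 100.92034   ] [ 0.17880431 -0.90876771 -0.21585272] 6.4833
```

View pics/g.png

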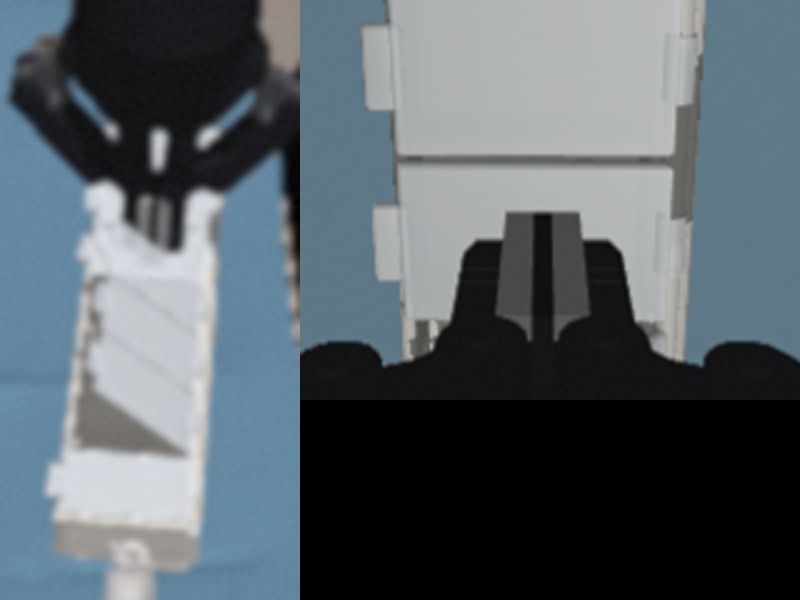

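Lid 3 has snapped shut; its plate runs from row 163 to 320 of the crop.

servo_tool --targets '[0,0,-0.02,0,0,0,-0.04,0,-0.011,0,-0.041,0,-0.023,0,-0.041,0,-0.034,0,-0.041,0]'

```text
clock: 7.0
ee_pos: [461.5, -8.4, 143.1]
tool_rot: [0.0, 0.744, 0.668, -0.003]
ft_force: [0.1, -0.4, 0.2]
finger_gap: 0.0
```

servo_tool --targets '[0,0,0,0,0,0,0,0]'

```text
clock: 7.17
ee_pos: [461.3, -9.2, 143.1]
tool_rot: [0.0, 0.744, 0.668, -0.004]
ft_force: [0.3, 0.2, 0.2]
finger_gap: 0.001
```

```bash
python3 nxt.py 4 102
```

```text
(array([0.0011, 0.0003, 0.0411]), np.float64(-0.08)) [461.3  -9.2 143.1] [0.3 0.2 0.2]
```

servo_tool --targets '[0.001,0,0.006,0,0.001,0,0.012,0,0.001,0,0.018,0,0.001,0,0.023,0,0.001,0,0.028,0]'

```text
clock: 7.58
ee_pos: [461.1, -7.9, 114.2]
tool_rot: [0.0, 0.744, 0.668, -0.004]
ft_force: [-0.1, -0.3, 0.3]
finger_gap: -0.001
```

servo_tool --targets '[0,0,0.003,0,0,0,0.006,0,0,0,0.009,0,0,0,0.012,0,0,0,0.013,0]'

```text
clock: 8.0
ee_pos: [460.9, -7.9, 100.8]
tool_rot: [0.0, 0.744, 0.668, -0.004]
ft_force: [-0.3, 0.0, 1.0]
finger_gap: -0.0
```

```bash
python3 nxt.py 5 142; python3 snap.py i
```

```text
(array([-0.0347,  0.0004, -0.0409]), np.float64(-0.02)) [460.9  -7.9 100.8] [-0.3  0.   1. ]
[460.92163423  -7.93090381 100.84941505] [-0.2568928   0.02879493  0.97156891] 8.0
```

View pics/i.png

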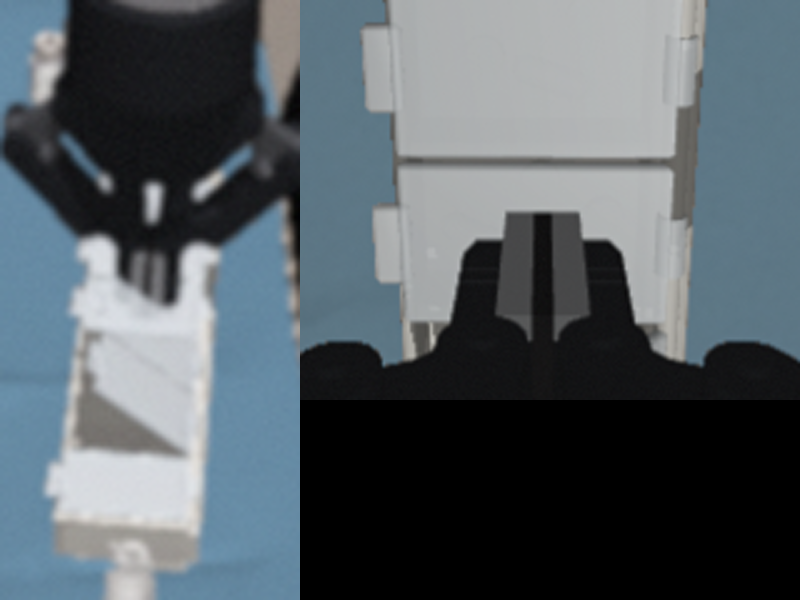

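Lid 4 is shut, and the alignment hasn't changed. On to lid 5.

servo_tool --targets '[0,0,-0.02,0,0,0,-0.04,0,-0.011,0,-0.041,0,-0.023,0,-0.041,0,-0.034,0,-0.041,0]'

```text
clock: 8.52
ee_pos: [457.8, -42.0, 143.1]
tool_rot: [0.001, 0.744, 0.668, -0.003]
ft_force: [-0.1, 0.4, -0.2]
finger_gap: 0.002
```

servo_tool --targets '[0,0,0,0,0,0,0,0]'

```text
clock: 8.68
ee_pos: [457.8, -42.6, 143.3]
tool_rot: [0.001, 0.745, 0.668, -0.003]
ft_force: [-0.8, 0.6, 0.7]
finger_gap: -0.002
```

```bash
python3 nxt.py 5 101
```

```text
(array([0.0006, 0.0002, 0.0423]), np.float64(-0.11)) [457.8 -42.6 143.3] [-0.8  0.6  0.7]
```

servo_tool --targets '[0.001,0,0.006,0,0.001,0,0.012,0,0.001,0,0.018,0,0.001,0,0.023,0,0.001,0,0.028,0]'

```text
clock: 9.1
ee_pos: [457.6, -41.2, 114.5]
tool_rot: [0.001, 0.744, 0.668, -0.003]
ft_force: [0.2, 0.4, 1.3]
finger_gap: -0.001
```

servo_tool --targets '[0,0,0.003,0,0,0,0.006,0,0,0,0.009,0,0,0,0.012,0,0,0,0.013,0]'

```text
clock: 9.52
ee_pos: [457.5, -41.2, 101.1]
tool_rot: [0.0, 0.744, 0.668, -0.004]
ft_force: [-0.4, 0.9, 0.1]
finger_gap: -0.004
```

```bash
python3 nxt.py 6 142; python3 snap.py j
```

```text
(array([-0.0352,  0.0003, -0.0407]), np.float64(-0.05)) [457.5 -41.2 101.1] [-0.4  0.9  0.1]
[457.51811283 -41.225681   101.06510205] [-0.4240063   0.85659438  0.08667776] 9.5167
```

View pics/j.png

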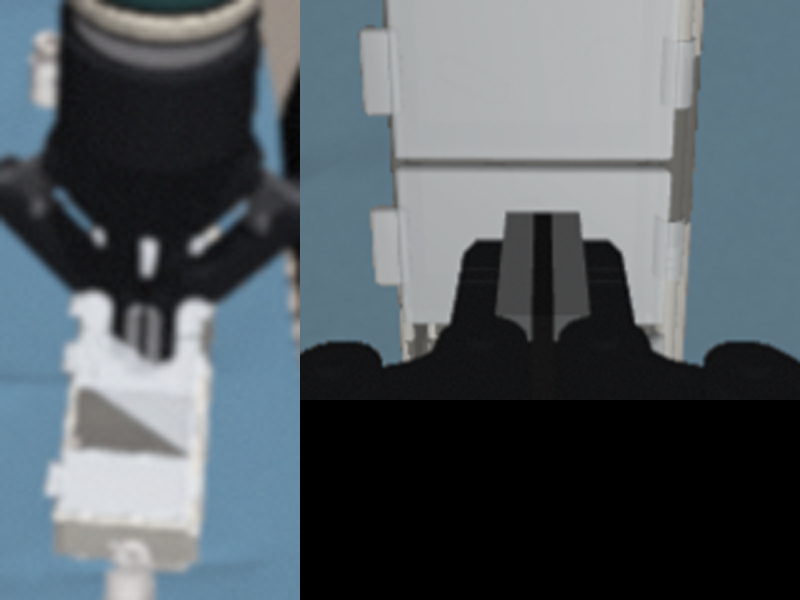

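Lid 5 is shut. On to lid 6.

servo_tool --targets '[0,0,-0.02,0,0,0,-0.04,0,-0.011,0,-0.041,0,-0.023,0,-0.041,0,-0.035,0,-0.041,0]'

```text
clock: 10.03
ee_pos: [454.2, -76.2, 143.3]
tool_rot: [0.001, 0.744, 0.668, -0.003]
ft_force: [0.8, 0.2, 0.6]
finger_gap: 0.002
```

servo_tool --targets '[0,0,0,0,0,0,0,0]'

```text
clock: 10.2
ee_pos: [454.2, -76.7, 143.6]
tool_rot: [0.001, 0.745, 0.667, -0.003]
ft_force: [0.2, 1.5, 0.3]
finger_gap: 0.005
```

```bash
python3 nxt.py 6 101
```

```text
(array([ 0.001 , -0.    ,  0.0426]), np.float64(-0.13)) [454.2 -76.7 143.6] [0.2 1.5 0.3]
```

servo_tool --targets '[0.001,0,0.006,0,0.001,0,0.012,0,0.001,0,0.018,0,0.001,0,0.023,0,0.001,0,0.028,0]'

```text
clock: 10.62
ee_pos: [454.1, -75.4, 114.7]
tool_rot: [0.001, 0.744, 0.668, -0.003]
ft_force: [-0.3, -0.2, 0.2]
finger_gap: -0.003
```

servo_tool --targets '[0,0,0.003,0,0,0,0.006,0,0,0,0.009,0,0,0,0.012,0,0,0,0.013,0]'

```text
clock: 11.03
ee_pos: [454.0, -75.4, 101.3]
tool_rot: [0.001, 0.744, 0.668, -0.003]
ft_force: [-0.2, -0.7, -0.3]
finger_gap: -0.001
```

```bash
python3 nxt.py 1 130; python3 snap.py k
```

```text
(array([ 0.1692, -0.    , -0.0297]), np.float64(-0.07)) [454.  -75.4 101.3] [-0.2 -0.7 -0.3]
[454.00912845 -75.42634681 101.30384581] [-0.22687364 -0.65303164 -0.28754747] 11.0333
```

View pics/k.png

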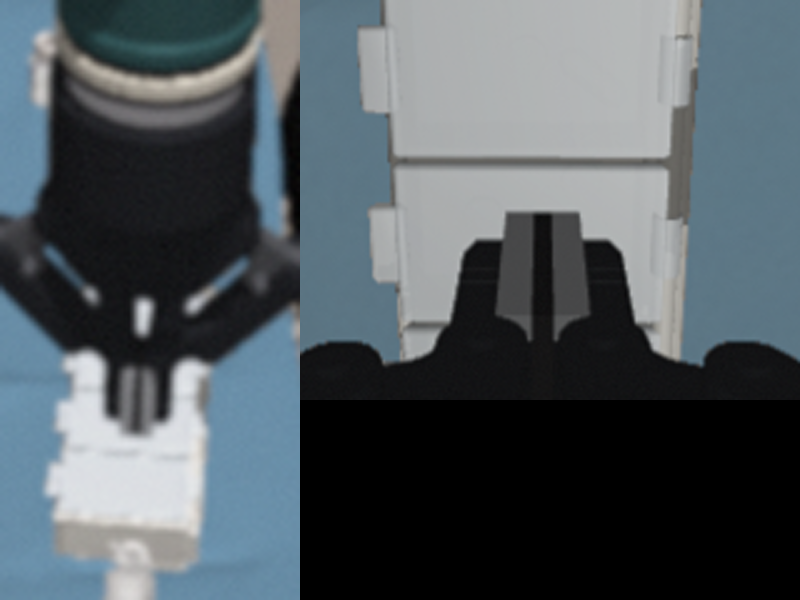

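All seven look shut. I'll lift, go back to lid 1 and check the whole row before the touch run.

servo_tool --targets '[0,0,-0.02,0,0.02,0,-0.035,0,0.055,0,-0.04,0,0.09,0,-0.04,0,0.12,0,-0.04,0]'

```text
clock: 11.55
ee_pos: [467.9, 45.8, 141.8]
tool_rot: [0.001, 0.745, 0.668, -0.002]
ft_force: [0.3, 0.1, 0.2]
finger_gap: -0.002
```

```bash
python3 nxt.py 1 130
```

```text
(array([ 0.0474, -0.0007,  0.0116]), np.float64(-0.11)) [467.9  45.8 141.8] [0.3 0.1 0.2]
```

servo_tool --targets '[0.025,-0.001,0.006,0,0.042,-0.001,0.012,0,0.048,-0.001,0.016,0,0.048,-0.001,0.02,0,0.048,-0.001,0.02,0]'

```text
clock: 11.97
ee_pos: [471.5, 92.5, 120.9]
tool_rot: [0.001, 0.745, 0.667, -0.003]
ft_force: [-0.7, -1.0, 0.2]
finger_gap: 0.002
```

```bash
python3 nxt.py 1 101;python3 - <<'E'
from plant import bot
import cv2,numpy as np
T=bot.snapshot("top")["frame"];S=bot.snapshot("side")["frame"]
im=np.zeros((600,800,3),np.uint8)
im[:600,:300]=cv2.resize(S[195:345,300:375],(300,600),interpolation=cv2.INTER_CUBIC)
im[:300,300:]=cv2.resize(T[200:275,290:415],(500,300),interpolation=cv2.INTER_CUBIC)
cv2.imwrite("pics/l.png",im)
ft=[]
for i in range(8): bot.snapshot("top"); ft.append(bot.state()["ft_force"])
print(np.mean(ft,0),np.std(ft,0))
E
```

```text
(array([0.0008, 0.0009, 0.0199]), np.float64(-0.14)) [471.5  92.5 120.9] [-0.7 -1.   0.2]
[0.26766338 0.18130911 0.04076529] [0.25291997 0.4707273  0.30195044]
```

View pics/l.png

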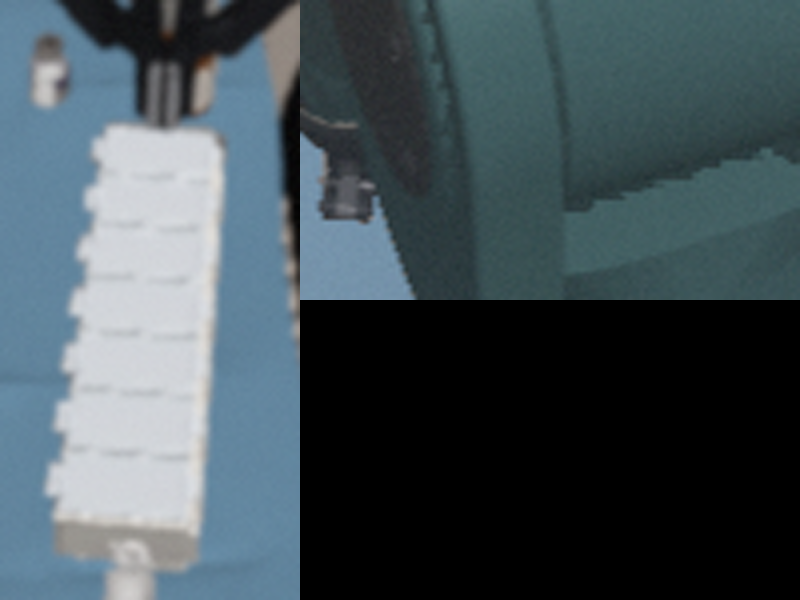

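The side view shows all seven lids shut and flush. Now I'll lower onto lid 1 and watch the force.

servo_tool --targets '[0.001,0,0.006,0,0.001,0,0.012,0,0.001,0,0.017,0,0.001,0,0.02,0,0.001,0,0.02,0]'

```text
clock: 12.88
ee_pos: [471.9, 94.2, 100.9]
tool_rot: [0.001, 0.745, 0.667, -0.002]
ft_force: [0.2, -0.7, 0.2]
finger_gap: 0.002
```

```bash
cat > ft.py <<'E'
from h import *
from plant import bot
ft=[];z=[]
for i in range(4):
    bot.snapshot("side"); s=bot.state(); ft.append(s["ft_force"]); z.append(s["ee_pos"])
print(np.mean(ft,0).round(2),np.mean(z,0).round(2),s["clock"])
E
python3 ft.py; python3 nxt.py 1 100
```

```text
[ 0.08 -0.13  0.01] [472.11  94.17 101.41] 13.0833
(array([-0.0011,  0.0003,  0.0017]), np.float64(-0.14)) [472.2  94.2 101.7] [-0.2 -0.8  0.4]
```

servo_tool --targets '[0,0,0.0005,0,0,0,0.001,0,0,0,0.001,0]'

```text
clock: 13.33
ee_pos: [472.3, 94.2, 100.7]
tool_rot: [0.002, 0.745, 0.667, -0.002]
ft_force: [-0.8, 0.8, 0.3]
finger_gap: -0.001
```

```bash
python3 ft.py; python3 nxt.py 1 100
```

```text
[-0.56 -0.24  0.47] [472.29  94.18 100.72] 13.5333
(array([-0.0012,  0.0002,  0.0007]), np.float64(-0.14)) [472.3  94.2 100.7] [-0.7 -0.2  1. ]
```

servo_tool --targets '[0,0,0.0005,0,0,0,0.001,0,0,0,0.001,0]'

```text
clock: 13.78
ee_pos: [472.3, 94.2, 100.5]
tool_rot: [0.002, 0.745, 0.667, -0.001]
ft_force: [-1.0, -0.7, 9.6]
finger_gap: -0.003
```

```bash
python3 ft.py
```

```text
[-1.76 -0.51  9.38] [472.3   94.21 100.47] 13.9833
```

```bash
cat > sw.py <<'E'
import sys
from h import *
from plant import bot
p=[457.5,-8,-.107]
st=bot.state()
for a in sys.argv[2:]:
    y=float(a); x=3-1.0*(102-y)/204   # small drift toward robot at right end
    print(y,go(st,list(org(p,[[x,y,28]])[0][:2])+[float(sys.argv[1])],p[2]))
c,s=np.cos(p[2]),np.sin(p[2]); d=st["ee_pos"][:2]-p[:2]; print("local",(c*d[0]+s*d[1]).round(1),(-s*d[0]+c*d[1]).round(1),st["ee_pos"].round(2),st["ft_force"].round(1),st["clock"])
E
python3 sw.py 100.4 102 95 85 75 68
```

```text
102.0 (array([-0.0012, -0.0008,  0.0001]), np.float64(-0.13))
95.0 (array([-0.0082, -0.0008,  0.0001]), np.float64(-0.13))
85.0 (array([-0.0182, -0.0008,  0.0001]), np.float64(-0.13))
75.0 (array([-0.0282, -0.0009,  0.0002]), np.float64(-0.13))
68.0 (array([-0.0352, -0.0009,  0.0002]), np.float64(-0.13))
local 3.8 103.2 [472.28  94.22 100.47] [-2.  -0.6  8.7] 13.9833
```

servo_tool --targets '[0,0,0,0,-0.0012,-0.0004,0,0,-0.003,-0.0008,0.0001,0]'

```text
clock: 14.23
ee_pos: [471.8, 92.3, 100.6]
tool_rot: [0.002, 0.744, 0.668, 0.0]
ft_force: [0.7, 3.2, 3.9]
finger_gap: 0.003
```

```bash
python3 sw.py 100.4 95 90 85 80 75
```

```text
95.0 (array([-0.0063, -0.0005,  0.0002]), np.float64(-0.09))
90.0 (array([-0.0113, -0.0005,  0.0002]), np.float64(-0.09))
85.0 (array([-0.0163, -0.0005,  0.0002]), np.float64(-0.09))
80.0 (array([-0.0213, -0.0006,  0.0002]), np.float64(-0.09))
75.0 (array([-0.0263, -0.0006,  0.0003]), np.float64(-0.09))
local 3.5 101.3 [471.79  92.32 100.59] [0.7 3.2 3.9] 14.2333
```

servo_tool --targets '[-0.004,-0.0003,0,0,-0.008,-0.0005,0,0,-0.012,-0.0005,0,0,-0.016,-0.0005,0.0001,0]'

```text
clock: 14.57
ee_pos: [469.9, 76.5, 100.6]
tool_rot: [0.002, 0.744, 0.668, 0.001]
ft_force: [0.8, 3.1, 4.0]
finger_gap: 0.004
```

```bash
python3 sw.py 100.6 80 75 70 68 65
```

```text
80.0 (array([-0.0053, -0.0004,  0.    ]), np.float64(-0.08))
75.0 (array([-0.0103, -0.0004,  0.0001]), np.float64(-0.08))
70.0 (array([-0.0153, -0.0004,  0.0001]), np.float64(-0.08))
68.0 (array([-0.0173, -0.0004,  0.0001]), np.float64(-0.08))
65.0 (array([-0.0203, -0.0004,  0.0001]), np.float64(-0.08))
local 3.3 85.3 [469.88  76.49 100.64] [0.8 3.1 4. ] 14.5667
```

servo_tool --targets '[-0.004,-0.0003,-0.0002,0,-0.008,-0.0004,-0.0002,0,-0.012,-0.0004,-0.0001,0,-0.017,-0.0004,-0.0001,0]'

```text
clock: 14.9
ee_pos: [467.5, 59.2, 100.7]
tool_rot: [0.002, 0.744, 0.668, 0.001]
ft_force: [-0.2, 1.7, 1.7]
finger_gap: 0.001
```

```bash
python3 sw.py 100.6 63 58 53 51
```

```text
63.0 (array([-0.0049,  0.0001,  0.0001]), np.float64(-0.08))
58.0 (array([-0.0099,  0.0001,  0.0001]), np.float64(-0.08))
53.0 (array([-0.0149,  0.    ,  0.0001]), np.float64(-0.08))
51.0 (array([-0.0169,  0.    ,  0.0001]), np.float64(-0.08))
local 2.7 67.9 [467.48  59.18 100.69] [-0.2  1.7  1.7] 14.9
```

servo_tool --targets '[-0.004,0,0.0001,0,-0.008,0,0.0001,0,-0.012,0,0.0001,0,-0.017,0,0.0001,0]'

```text
clock: 15.23
ee_pos: [465.8, 42.1, 100.7]
tool_rot: [0.002, 0.744, 0.668, 0.001]
ft_force: [-0.2, 2.4, 1.5]
finger_gap: 0.001
```

```bash
python3 sw.py 100.65 46 41 36 34
```

```text
46.0 (array([-0.0047, -0.0001,  0.    ]), np.float64(-0.06))
41.0 (array([-0.0097, -0.0001,  0.    ]), np.float64(-0.06))
36.0 (array([-0.0147, -0.0002,  0.    ]), np.float64(-0.06))
34.0 (array([-0.0167, -0.0002,  0.    ]), np.float64(-0.06))
local 2.9 50.7 [465.75  42.14 100.66] [-0.2  2.4  1.5] 15.2333
```

servo_tool --targets '[-0.004,0,0.0001,0,-0.008,0,0.0001,0,-0.012,-0.0001,0.0001,0,-0.017,-0.0002,0.0001,0]'

```text
clock: 15.57
ee_pos: [463.8, 25.2, 100.6]
tool_rot: [0.002, 0.744, 0.668, 0.001]
ft_force: [1.5, 2.5, 3.3]
finger_gap: -0.002
```

```bash
python3 sw.py 100.65 17
```

```text
17.0 (array([-0.0167, -0.0001, -0.    ]), np.float64(-0.03))
local 2.7 33.7 [463.82  25.19 100.63] [1.5 2.5 3.3] 15.5667
```

servo_tool --targets '[-0.004,0,-0.0001,0,-0.008,0,-0.0001,0,-0.012,0,0,0,-0.017,0,0,0]'

```text
clock: 15.9
ee_pos: [462.0, 8.2, 100.7]
tool_rot: [0.002, 0.744, 0.668, 0.001]
ft_force: [-0.4, 2.7, 3.1]
finger_gap: 0.0
```

```bash
python3 sw.py 100.65 0
```

```text
0.0 (array([-0.0166, -0.0003, -0.    ]), np.float64(0.01))
local 2.8 16.6 [462.04   8.24 100.65] [-0.4  2.7  3.1] 15.9
```

servo_tool --targets '[-0.004,-0.0001,-0.0001,0,-0.008,-0.0002,-0.0001,0,-0.012,-0.0003,-0.0001,0,-0.017,-0.0003,0,0]'

```text
clock: 16.23
ee_pos: [459.8, -8.9, 100.6]
tool_rot: [0.001, 0.744, 0.668, 0.002]
ft_force: [0.2, 1.4, 3.9]
finger_gap: -0.001
```

```bash
python3 sw.py 100.65 -17
```

```text
-17.0 (array([-0.0164, -0.    , -0.    ]), np.float64(0.02))
local 2.4 -0.6 [459.85  -8.89 100.63] [0.2 1.4 3.9] 16.2333
```

servo_tool --targets '[-0.004,0,-0.0002,0,-0.008,0,-0.0001,0,-0.012,0,-0.0001,0,-0.017,0,-0.0001,0]'

```text
clock: 16.57
ee_pos: [457.9, -26.1, 100.7]
tool_rot: [0.001, 0.744, 0.668, 0.001]
ft_force: [-0.3, 0.6, 1.1]
finger_gap: 0.0
```

```bash
python3 sw.py 100.65 -34
```

```text
-34.0 (array([-0.016, -0.   ,  0.   ]), np.float64(0.03))
local 2.4 -18.0 [457.93 -26.15 100.69] [-0.3  0.6  1.1] 16.5667
```

servo_tool --targets '[-0.004,0,0.0001,0,-0.008,0,0.0001,0,-0.012,0,0.0001,0,-0.016,0,0.0001,0]'

```text
clock: 16.9
ee_pos: [456.3, -42.3, 100.6]
tool_rot: [0.001, 0.744, 0.669, 0.002]
ft_force: [0.2, 2.2, 2.5]
finger_gap: 0.003
```

```bash
python3 sw.py 100.65 -51
```

```text
-51.0 (array([-0.0168, -0.0002, -0.    ]), np.float64(0.04))
local 2.5 -34.2 [456.29 -42.29 100.64] [0.2 2.2 2.5] 16.9
```

servo_tool --targets '[-0.004,0,0,0,-0.008,-0.0001,0,0,-0.012,-0.0001,0,0,-0.017,-0.0002,0,0]'

```text
clock: 17.23
ee_pos: [454.4, -59.4, 100.7]
tool_rot: [0.001, 0.744, 0.669, 0.002]
ft_force: [0.1, 1.9, 2.2]
finger_gap: -0.006
```

```bash
python3 sw.py 100.65 -68
```

```text
-68.0 (array([-0.0166, -0.0002, -0.    ]), np.float64(0.07))
local 2.4 -51.4 [454.36 -59.39 100.65] [0.1 1.9 2.2] 17.2333
```

servo_tool --targets '[-0.004,0,0,0,-0.008,-0.0001,0,0,-0.012,-0.0001,0,0,-0.017,-0.0002,0,0]'

```text
clock: 17.57
ee_pos: [452.3, -76.5, 100.6]
tool_rot: [0.001, 0.743, 0.669, 0.002]
ft_force: [0.1, 1.6, 2.9]
finger_gap: -0.003
```

```bash
python3 sw.py 100.65 -85
```

```text
-85.0 (array([-0.0163, -0.0001, -0.    ]), np.float64(0.08))
local 2.2 -68.7 [452.32 -76.52 100.64] [0.1 1.6 2.9] 17.5667
```

servo_tool --targets '[-0.004,0,0,0,-0.008,-0.0001,0,0,-0.012,-0.0001,0,0,-0.017,-0.0001,0,0]'

```text
clock: 17.9
ee_pos: [450.4, -93.5, 100.7]
tool_rot: [0.001, 0.743, 0.669, 0.002]
ft_force: [0.7, 2.0, 2.2]
finger_gap: -0.003
```

```bash
python3 sw.py 100.65 -102
```

```text
-102.0 (array([-0.0162, -0.0001, -0.    ]), np.float64(0.11))
local 2.1 -85.8 [450.42 -93.53 100.65] [0.7 2.  2.2] 17.9
```

servo_tool --targets '[-0.004,0,0,0,-0.008,-0.0001,0,0,-0.012,-0.0001,0,0,-0.017,-0.0001,0,0,-0.0175,-0.0001,0,0]'

```text
clock: 18.32
ee_pos: [448.2, -112.0, 100.6]
tool_rot: [0.001, 0.744, 0.668, 0.002]
ft_force: [0.2, 0.5, 3.0]
finger_gap: -0.0
```

```bash
python3 sw.py 100.65 -102; python3 snap.py m
```

```text
-102.0 (array([ 0.0024,  0.0001, -0.    ]), np.float64(0.03))
local 1.9 -104.4 [ 448.24 -112.05  100.62] [0.2 0.5 3. ] 18.3167
[ 448.24189531 -112.04586156  100.61839802] [0.2413591  0.49031774 2.97019972] 18.3167
```

View pics/m.png

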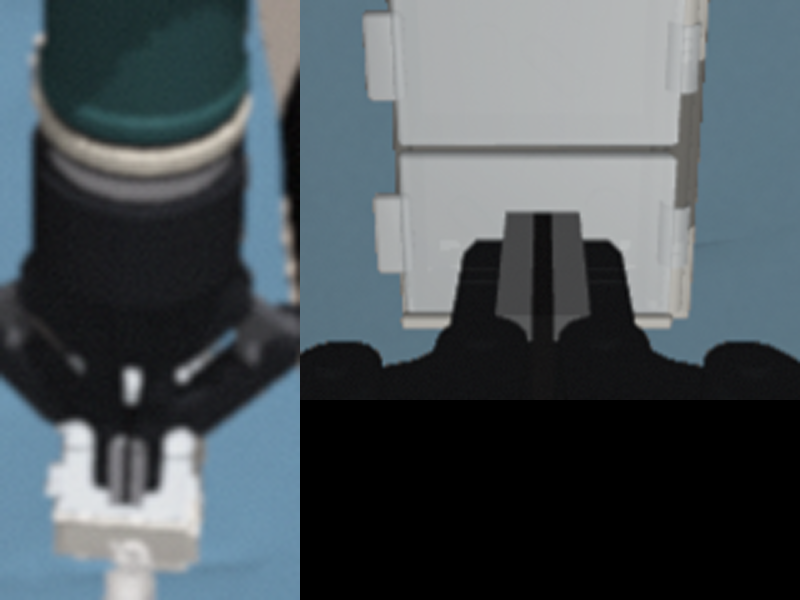

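The fingertips are on lid 7 and the organiser's right end is at the same pixels as before. I'll lift clear.

servo_tool --targets '[0,0,-0.01,0,0,0,-0.035,0,0,0,-0.07,0,0,0,-0.1,0,0,0,-0.13,0]'

```text
clock: 18.83
ee_pos: [446.7, -112.3, 231.6]
tool_rot: [0.001, 0.744, 0.668, 0.0]
ft_force: [0.5, -0.7, 0.4]
finger_gap: -0.001
```

servo_tool --targets '[0,0,-0.03,0,0,0,-0.05,0,0,0,-0.05,0,0,0,-0.05,0]'

```text
clock: 19.17
ee_pos: [446.5, -112.9, 282.2]
tool_rot: [0.002, 0.744, 0.668, 0.0]
ft_force: [-0.1, -0.3, -0.1]
finger_gap: -0.004
```

Run:
```python
from plant import bot
import cv2,numpy as np
A=cv2.imread("pics/a_side.png"); S=bot.snapshot("side")["frame"]
im=np.hstack([cv2.resize(x[175:375,280:400],(360,600),interpolation=cv2.INTER_CUBIC) for x in (A,S)])
cv2.imwrite("pics/n.png",im)
cv2.imwrite("pics/n_w.png",bot.snapshot("wrist")["frame"])
print(bot.state()["ee_pos"],bot.state()["clock"],bot.state()["ft_force"])
```

```text
[ 445.50965301 -112.56253706  280.49858576] 19.2667 [ 0.50709761 -0.42514863 -0.02062995]
```

View pics/n.png

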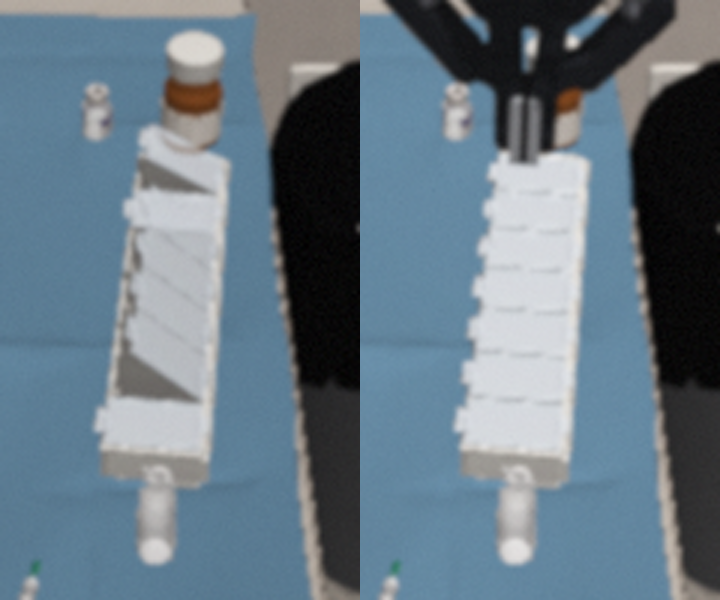

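View pics/n_w.png

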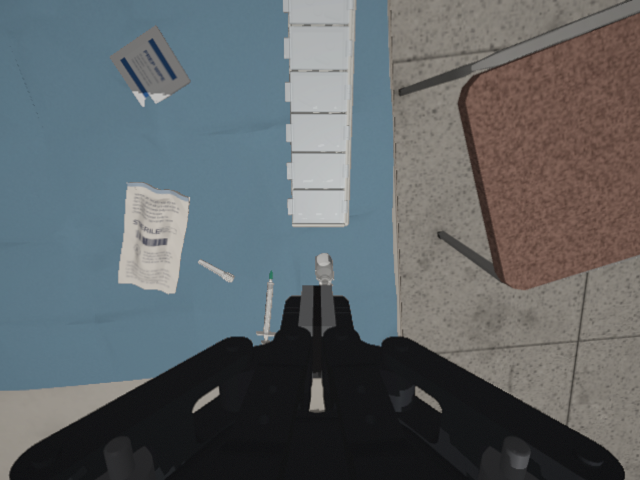

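All the lids are shut. The organiser's right end sits at crop (100–208, 450–485) in both the first and last pictures, and the things around it haven't moved.

```bash
python3 -c "
from plant import bot
print(bot.job_done())"
```

```text
the job is handed in; nothing more can be done
None
```

I handed the job in at about 19 s of the 72 s allowed. Lids 1, 3, 4, 5 and 6 stood open; I pressed each shut with the closed fingers and lifted off each time. I then ran the fingertips along the row from lid 1 to lid 7 and lifted clear.

**Last checks:**
- **Lids:** the last side view shows all seven shut. The wrist view, which sees only the right part of the row, agrees.
- **Organiser and bystanders:** the organiser's right end sits at the same pixels as at the start. The vial, ampoule and syringe look undisturbed, and so does the part of the bottle not hidden by the gripper.
- **Robot:** the fingers are about 180 mm above the lids, and the wrist force reads zero apart from noise.

**Imperfections:**
- **First touch:** on lid 1 it rose briefly to about 9–10 N before I eased off. The rest of the run read about 1–4 N.
- **Line of the run:** it was about 1–3 mm off the lids' middle line, by the estimated pose of the organiser. The wrist picture alone gave a pose about 5 mm and 0.04 rad different, but the fingers lined up with the lids as I pressed them.
- **Top camera:** the arm blocked it before the touch run and I didn't use it for the final check, so that rests on the side and wrist views.

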